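# Close the bench centrifuge and switch it on

### The arm

A 6-joint arm with a two-finger parallel gripper is mounted at the origin on the work surface. World frame = base frame: x ahead of the robot, y to its left, z up, the work surface at z = 0. Lengths are in mm, angles in rad, forces in N, time in s.
With the tool pointing down it reaches from about 300 to 775 mm from the base axis. Payload 14.6 kg.
Tool frame: the origin (TCP) lies between the finger pads; the fingertips stand 19 mm ahead of it and the grasp point (between the pads) is the TCP (manip.tcp_to_tips is the distance from the TCP to the fingertips, in mm); x points along the fingers, z is the direction in which the jaws open and shut, and the axes are right-handed (so a half turn about x gives the same grasp; the last joint's range is limited). The gripper opens to 94 mm and grips with 3 to 60 N. Pads are 16 mm wide; open, the fingers measure 119 mm over their backs; the gripper's body (75 mm by 177 mm) begins 78 mm behind the grasp point.
Start: joints at [1.091, 0.3, 1.521, -0, 1.321, -0.067], TCP at [220.643, 503.792, 224.446] pointing down, gripper open.
Joint ranges: [-3.03, 3.03], [-0.79, 2.21], [0.23, 2.52], [-1.04, 4.18], [0, 3.07], [-2.55, 2.55]. Speed limits (rad/s): [2.22, 2.22, 2.57, 3.14, 3.14, 3.14].

### API

Orientations are given as [roll, pitch, yaw] about the fixed x, y, z axes, in that order (R = Rz(yaw) Ry(pitch) Rx(roll)).
In Python, from cell import manip gives the robot as it stands.
- The arm moves only by the tool jog_arm, never from a script. Its argument "moves" is a list that holds one entry, the list of rows, each a list of 6 numbers: the shift along the world's x, y, z in mm, then the turn, a rotation vector about the world's x, y, z in degrees. In form: [[[dx, dy, dz, wx, wy, wz], ...]]. A call has 1 to 5 rows; each row shifts and turns the pose as measured when the row begins; what a row does not reach is not made up. A row lasts 1/10 s, in which the tool goes at most 50 mm and 8.59 degrees, less where a joint would pass 70% of its speed; a pose out of reach is approached as far as the arm can. A call is refused whole if a number of a shift passes 50 or a number of a turn 8.59, either way. A call with a gripper value outside its range is refused whole. "gripper" is the opening, from -1 (shut) to 1 (fully open), set as the call begins (left out, the last holds). The fingers move at their own pace and stop on an object; "squeeze" is the grip in N (left out, the last holds). Time passes only in rows, so rows that do not move let the fingers close. It gives the time, the measured TCP pose, the force and the opening at its end, in the units of the state.
- manip.read_state(): the state, without advancing time (a new reading comes with each control period).
- manip.camera(name): name is "side" or "top" or "wrist"; returns (picture, depth): 384x512x3 uint8, blue, green, red; 384x512 float32, mm along the optical axis (not along the pixel's ray), 0 where there is no reading.
- manip.camera_params(name): a dict with "fx", "fy", "cx", "cy" (pixels), "rvec" (rotation vector, rad) and "tvec" (3), from world to camera coordinates, as OpenCV has them. Camera axes: x right, y down, z forward; pixel columns grow to the right and rows downward; lengths in mm; the calibration is good to about 2 mm. A picture is of the moment at which its call begins: read the wrist's pose just before it. camera_params takes no time and is no camera call; for the wrist camera it gives the pose at the moment of the call.
- manip.sign_off(): hands the job in, once; it reports no verdict.
The state is a dict: "clock": time; "joints": joint angles; "qd": joint speeds; "effort": joint torques, N m; "eef_pos": TCP position; "eef_rot": TCP orientation; "wrist_force": force on the tool from outside, world axes, zero at the start; "moment": the same for the moment, N m; "finger_gap": finger opening in mm.
Only numpy, scipy, OpenCV 4.12 (cv2) and the standard library are available. Lean on these libraries where they do the work, as an engineer would, in place of code of your own. Each camera call takes 0.05 s, during which the arm holds its last target. There are 200 camera calls.

### The job

Get the bench centrifuge ready to spin: press down the knuckle of the folding stay that props its lid open, so that the stay breaks, and lower the lid gently until it is fully shut. Then flip the tall toggle on the grey switch box over its snap point to the other side, so that it clicks over and stays. Leave the short toggle as it is and everything else on the table where it stands.

Things in the scene. Friction and masses are not known exactly. Their poses are not given: they have to be found in the camera images.
- centrifuge: White fixed bench centrifuge, 250 (its x) by 280 (its y) by 140 mm high, with a round black bowl in its deck. Origin: centre of its underside, on the table. Its -x side wall faces the robot; its +y side (the robot's left at zero yaw) carries the lid's hinge.
- lid (a joint): Lid's hinge, rad. 0 = propped open by the locked stay, rising 1.05 rad above level from its hinge towards the centrifuge's -y; grows as the lid is lowered; 1.05 = fully shut, level. Stiff hinge (0.5 N m friction): the lid stays where it is left and needs 1 to 5 N at its free edge to lower once the stay is broken; while the stay is locked it cannot be lowered.
- lid_hinge (a point): Point on the lid's hinge axis, middle of its width, 105 mm to the centrifuge's +y of its origin and 147 mm above the table. The axis runs along the centrifuge's x.
- lid_edge (a point): Middle of the lid's free edge on its outer face, 200 mm from the hinge. Clear plate in a black frame, 180 mm along the hinge, 10 mm thick; a black tab 60 mm wide runs on 20 mm beyond the edge. Open, this point is 323 mm above the table; shut, 152 mm. The point's axes are the lid's: z normal to its outer face, -y from hinge to free edge.
- stay (a joint): Knee of the stay (two steel links, 10 mm thick, 70 mm long), rad. 0 = locked, as at the start: 0.10 rad past straight against its stop. Pressing the knuckle down (5 to 15 N) brings it through straight, then it folds and draws the lid down with it; above 0.5 = broken; about 2.8 with the lid shut.
- stay_knuckle (a point): Point on the axis of the stay's knuckle pin: dark steel, 14 mm across, 50 mm long, along its x, 134 to 184 mm to the -x of its origin (outside the side wall, towards the robot); this point is at 165 mm. Locked, 186 mm above the table. Locked it is 10 mm to +y of the origin; pressed from above it goes mostly down, drifting up to 35 mm to +y on the way; broken (0.5) after 10 mm; 90 mm high when shut.
- switch_box: Grey fixed switch box, 120 (its x) by 150 (its y) by 70 mm high, with two steel toggles standing on its top, 77 mm apart along its y: the tall one nearer its +y end. Origin: centre of its underside.
- main_toggle (a joint): Tall toggle, rad. 0 = off, leaning 0.42 rad towards the box's -x; 0.84 = on, leaning 0.42 rad towards the box's +x. It snaps over at 0.42 by an over-centre spring and springs back if let go before that; about 4 N sideways near its tip tips it.
- main_toggle_tip (a point): Tip of the tall toggle: a steel bat 50 mm long and 13 mm thick, pivoting on the box's top (pivot 70 mm above the table, at x = 0, y = +35 mm of the box); the tip stands about 116 mm above the table.
- small_toggle (a joint): Short toggle, rad: 0 at the start, 0.84 at its other side. To be left at 0.
- small_toggle_tip (a point): Tip of the short toggle: 24 mm long, 8 mm thick, pivot 70 mm above the table at x = 0, y = -42 mm of the box.
- bottle: Bystander: green reagent bottle with a green cap and a pale label, 52 mm across, 110 mm high. Origin: centre of its underside.
- jar: Bystander: closed jar, 60 mm across, 70 mm high. Origin: centre of its underside.
- tube_rack: Bystander: tube rack block, 70 by 150 by 50 mm. Origin: centre of its underside.
- beaker: Bystander: open clear beaker, 64 mm across, 80 mm high. Origin: centre of its underside.
- pen: Bystander: marker pen lying on the table, 130 mm long, 10 mm thick. Origin: under its middle.
- timer: Bystander: flat grey timer, 60 by 60 by 18 mm. Origin: centre of its underside.
Not all that is in view belongs to the job. Of the things like the switch_box, leave any that is brown or purple; of the rest the larger one is meant.

How it is judged:
By the outcome, as a careful person would: the job done as asked, in the order asked, and still so for the second after the job is handed in, with the robot touching nothing.
It also fails if it takes over 51 s, if anything falls off the work surface, if the arm or the gripper's body presses on something with over 40 N, if the wrist force passes 120 N, or if a joint passes its speed limit or range.

## Working session

There is one attempt and no reset: what is moved stays moved. The work goes in short steps, Python scripts to look and compute and a tool call to move; the robot and the scene stay as the last step left them, time stands still between calls to the robot, and variables do not carry over. Pictures are saved under pics/ and viewed, about 8 in all and at most 12, crops included, and the job is handed in when it is done.

Besides the shell and the picture viewer there is one more tool, called after ">>>" as name(argument=value, ...) on one line, values as JSON. jog_arm: Moves the arm, as the interface text tells. Its arguments: {"type":"object","properties":{"moves":{"type":"array","items":{"type":"array","items":{"type":"array","items":{"type":"number"}}}},"gripper":{"type":"number"},"squeeze":{"type":"number"}},"required":["moves"]}

```bash
mkdir -p pics; cat > h.py <<'E'
from cell import manip
import numpy as np, cv2
def cam(n):
    im,d=manip.camera(n); p=manip.camera_params(n); return im,d,p
def world(d,p):
    R,_=cv2.Rodrigues(np.array(p['rvec'],float)); t=np.array(p['tvec'],float).ravel()
    v,u=np.mgrid[:d.shape[0],:d.shape[1]]
    c=np.stack([(u-p['cx'])/p['fx']*d,(v-p['cy'])/p['fy']*d,d],-1)
    w=(c-t)@R; w[d<=0]=np.nan; return w
E
python3 - <<'E'
from h import *
for n in('top','side'):
    im,d,p=cam(n); cv2.imwrite(f'pics/{n}0.png',im); np.savez(f'{n}0.npz',im=im,d=d,w=world(d,p))
    R,_=cv2.Rodrigues(np.array(p['rvec'],float)); print(n,-R.T@np.ravel(p['tvec']),R[2],(d>0).mean())
s=manip.read_state(); print(s)
E
```

```text
top [ 334.51003168 -199.8965206  1346.52538098] [ 0.20477236  0.02717156 -0.97843241] 0.9959920247395834
side [  40.46084163 -690.80548086 1009.36665342] [ 0.48307909  0.46677575 -0.74077999] 0.9960835774739584
{'clock': 0.1, 'joints': array([ 1.09138848e+00,  3.00427378e-01,  1.52146088e+00, -5.22099618e-06,
        1.32071609e+00, -6.66402316e-02]), 'qd': array([ 3.57361482e-04, -1.43416408e-03, -1.19457524e-03, -5.41239416e-04,
        3.00766354e-03,  6.00924484e-05]), 'effort': array([ 1.62058379e-03, -5.32639682e+01, -3.53288591e+01,  7.09515531e-02,
        2.34733050e-02, -8.37524823e-06]), 'eef_pos': array([220.56330157, 503.62187244, 223.96115592]), 'eef_rot': array([ 3.07995121,  1.56978462, -2.0452041 ]), 'wrist_force': array([-0.35961615,  0.24471078, -0.11748494]), 'moment': array([-0.02719608,  0.00380636,  0.02938865]), 'finger_gap': 94.10171067551141}
```

View pics/top0.png

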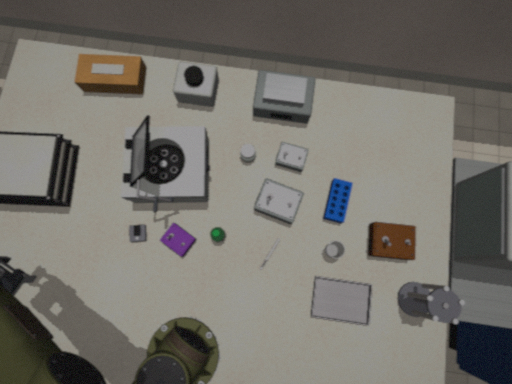

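View pics/side0.png

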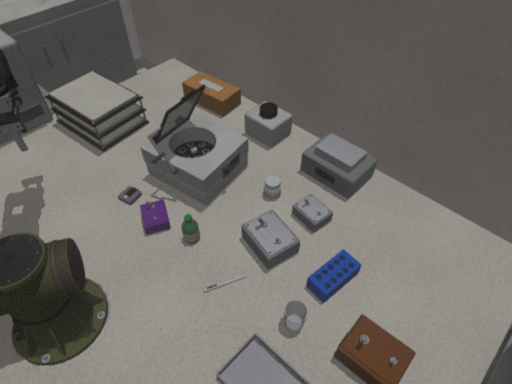

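The top view shows the centrifuge at (165,163) with its lid up at (141,150) and the stay at (155,205). The larger grey box is at (279,201), with a smaller grey one at (292,156) and brown and purple decoys. The bottle is at (217,234).

```bash
python3 - <<'E'
from h import *
z=np.load('top0.npz'); w=z['w']; im=z['im']
def rect(u0,v0,u1,v1,zl,zh,n):
    m=np.zeros(w.shape[:2],np.uint8); s=w[v0:v1,u0:u1,2]; m[v0:v1,u0:u1]=(s>zl)&(s<zh)
    P=w[m>0]; r=cv2.minAreaRect(P[:,:2].astype(np.float32)); print(n,len(P),r,P[:,2].mean()); return P
rect(115,110,215,210,130,147,'cent')
rect(250,175,308,225,60,74,'box'); P=rect(250,175,308,225,80,130,'toggles')
print(np.round(P,0))
P=rect(145,195,168,225,80,230,'stay'); print(np.round(P[::3],0))
P=rect(120,110,160,190,250,360,'lid'); print(P.mean(0),P.max(0),P.min(0))
rect(207,224,228,245,90,125,'bottle')
c=lambda a,b:a
i=cv2.resize(im[100:240,110:310],None,fx=4,fy=4,interpolation=cv2.INTER_CUBIC); cv2.imwrite('pics/c1.png',i)
z=np.load('side0.npz');w=z['w'];im=z['im']
rect(140,90,250,215,130,147,'centS');rect(235,200,302,270,60,74,'boxS');P=rect(235,200,302,270,80,130,'togS');print(np.round(P,0))
P=rect(140,160,185,210,150,230,'stayS');print(np.round(P[::4],0))
i=cv2.resize(im[80:280,120:310],None,fx=3,fy=3,interpolation=cv2.INTER_CUBIC); cv2.imwrite('pics/c2.png',i)
E
```

```text
cent 3259 ((631.42041015625, 161.1429443359375), (268.17974853515625, 283.7177429199219), 9.023481369018555) 139.8399649083951
box 1287 ((573.7610473632812, -252.17337036132812), (149.86895751953125, 120.32341003417969), 76.51256561279297) 68.25295291449582
toggles 19 ((564.9420166015625, -251.9393310546875), (86.32247924804688, 18.792692184448242), 86.1524887084961) 105.59551987540813
[[ 577. -214.   94.]
 [ 577. -218.   96.]
 [ 568. -211.  116.]
 [ 568. -214.  118.]
 [ 570. -218.  111.]
 [ 565. -211.  116.]
 [ 565. -215.  116.]
 [ 566. -218.  115.]
 [ 562. -208.  111.]
 [ 562. -212.  115.]
 [ 562. -215.  114.]
 [ 563. -219.  111.]
 [ 558. -212.  115.]
 [ 560. -216.  106.]
 [ 559. -291.   92.]
 [ 555. -288.   92.]
 [ 556. -291.   91.]
 [ 557. -295.   90.]
 [ 553. -292.   89.]]
stay 167 ((486.672607421875, 155.62521362304688), (63.1405143737793, 76.03948974609375), 8.345564842224121) 172.73756053011536
[[512. 198. 140.]
 [513. 188. 140.]
 [514. 177. 143.]
 [517. 169. 137.]
 [518. 158. 139.]
 [519. 147. 142.]
 [521. 138. 138.]
 [522. 129. 137.]
 [509. 194. 141.]
 [511. 181. 137.]
 [51
[... 2038 characters left out ...]
-224.   96.]
 [ 561. -221.   98.]
 [ 563. -223.   98.]
 [ 566. -224.   96.]
 [ 572. -223.   90.]
 [ 576. -224.   86.]
 [ 566. -220.   87.]
 [ 567. -224.   90.]
 [ 571. -224.   86.]
 [ 576. -224.   82.]
 [ 570. -225.   83.]
 [ 555. -294.   92.]
 [ 552. -293.   89.]
 [ 553. -296.   91.]
 [ 555. -298.   90.]
 [ 552. -293.   84.]
 [ 552. -297.   88.]
 [ 556. -297.   84.]]
stayS 44 ((479.53704833984375, 132.45135498046875), (14.057210922241211, 56.41607666015625), 75.71879577636719) 172.99527977322194
[[457. 140. 192.]
 [467. 133. 190.]
 [500. 132. 167.]
 [455. 138. 190.]
 [465. 131. 188.]
 [501. 129. 164.]
 [455. 134. 189.]
 [499. 127. 162.]
 [455. 135. 184.]
 [503. 123. 158.]
 [506. 123. 151.]]
```

View pics/c1.png

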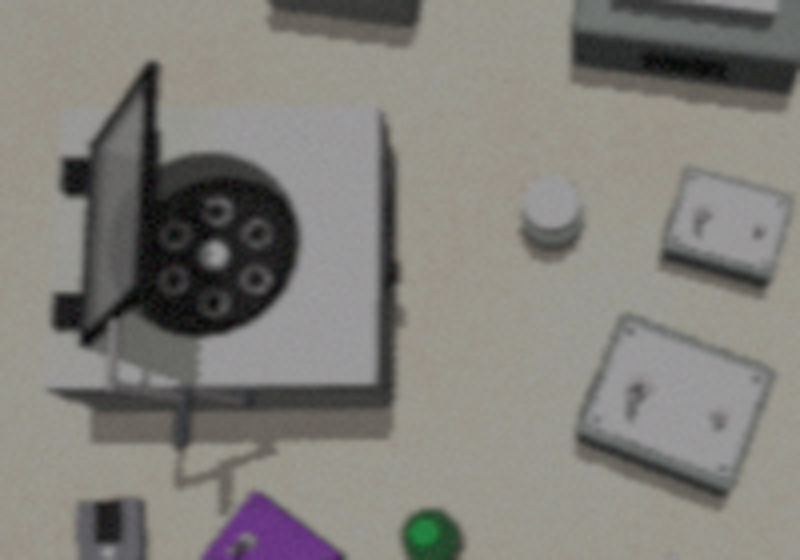

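View pics/c2.png

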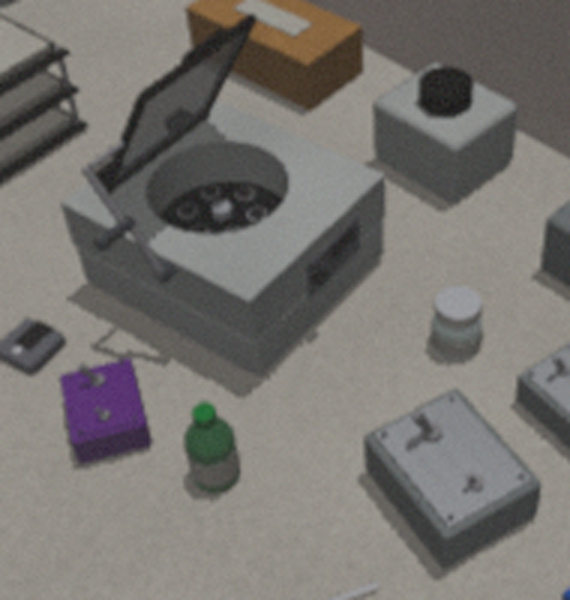

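```bash
cat >> h.py <<'E'
from scipy.spatial.transform import Rotation as Ro
CX=np.array([.989,.146]);CY=np.array([-.146,.989]);C=np.array([631,156.])
def cw(x,y): return C+x*CX+y*CY
def st():
    s=manip.read_state(); R=Ro.from_euler('xyz',s['eef_rot']).as_matrix()
    print('t',s['clock'],'pos',np.round(s['eef_pos'],1),'toolx',np.round(R[:,0],3),'toolz yaw deg',np.degrees(np.arctan2(R[1,2],R[0,2])),'F',np.round(s['wrist_force'],1),'gap',s['finger_gap'],'q',np.round(s['joints'],2)); return s
E
python3 -c "
from h import *
st(); print(cw(-165,10),cw(-40,105),cw(-40,105-180*.5))"
```

```text
t 0.1 pos [220.6 503.6 224. ] toolx [-0.    -0.001 -1.   ] toolz yaw deg 66.35023353661506 F [-0.4  0.2 -0.1] gap 94.10171067551141 q [ 1.09  0.3   1.52 -0.    1.32 -0.07]
[466.355 141.8  ] [576.11  254.005] [589.25  164.995]
```

>>> jog_arm(moves=[[[26,-38,10,0,0,6.4],[26,-38,10,0,0,6.4],[26,-38,10,0,0,6.4],[26,-38,10,0,0,6.4],[26,-38,0,0,0,6.4]]], gripper=-1)

```text
clock: 0.6
eef_pos: [350.4, 309.3, 262.8]
eef_rot: [2.864, 1.565, -1.677]
wrist_force: [0.4, 0.6, 1.3]
finger_gap: 57.6
```

>>> jog_arm(moves=[[[26,-38,0,0,0,0],[26,-38,0,0,0,0],[26,-38,0,0,0,0],[20,-20,0,0,0,0],[0,0,0,0,0,0]]])

```text
clock: 1.1
eef_pos: [452.7, 164.9, 262.4]
eef_rot: [2.811, 1.564, -1.73]
wrist_force: [0.2, 0.8, -0.3]
finger_gap: 17.0
```

```bash
python3 -c "
from h import *
st()"
```

```text
t 1.1 pos [452.7 164.9 262.4] toolx [-0.001 -0.006 -1.   ] toolz yaw deg 99.83226456656779 F [ 0.2  0.8 -0.3] gap 17.0269040223779 q [ 0.28  0.12  1.65 -0.01  1.38 -1.46]
```

>>> jog_arm(moves=[[[13,-19,0,0,0,0],[0,0,-25,0,0,0],[0,0,-10,0,0,0],[0,0,0,0,0,0]]])

```text
clock: 1.5
eef_pos: [465.2, 146.1, 226.1]
eef_rot: [2.617, 1.564, -1.925]
wrist_force: [0.3, 0.3, -1.0]
finger_gap: 0.2
```

```bash
python3 -c "
from h import *
st()
im,d,p=cam('side'); a=cv2.resize(im[80:230,110:260],None,fx=3,fy=3,interpolation=2)
im,d,p=cam('wrist'); 
b=cv2.resize(im,(600,450)); cv2.imwrite('pics/k1.png',cv2.resize(np.hstack([a,cv2.resize(b,(600,450))[:, 0:450]]),(800,400)))"
```

```text
t 1.5 pos [465.2 146.1 226.1] toolx [-0.002 -0.006 -1.   ] toolz yaw deg 99.78785931319165 F [ 0.3  0.3 -1. ] gap 0.17153944483950226 q [ 0.23  0.16  1.69 -0.01  1.3  -1.51]
```

View pics/k1.png

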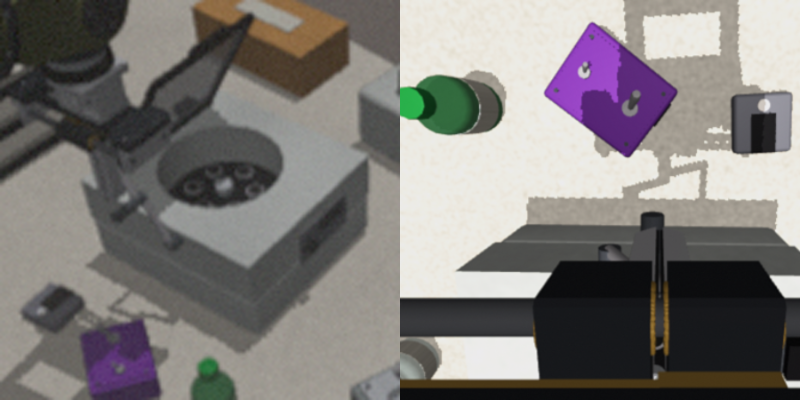

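The side view (left half) shows the closed fingers just above the pin. The wrist view (right half) shows the pin end at (652,220), in line with the fingers. I'll press now.

>>> jog_arm(moves=[[[0,0,-8,0,0,0],[0,0,-4,0,0,0],[0,0,-4,0,0,0],[0,0,-4,0,0,0]]])

```text
clock: 2.0
eef_pos: [466.1, 148.3, 209.2]
eef_rot: [-2.282, 1.566, -0.538]
wrist_force: [-10.0, 13.1, 27.2]
finger_gap: 0.6
```

>>> jog_arm(moves=[[[0,0,-4,0,0,0],[0,1,-4,0,0,0],[0,1,-4,0,0,0],[0,1,-4,0,0,0]]])

```text
clock: 2.4
eef_pos: [464.6, 159.0, 200.1]
eef_rot: [-0.64, 1.555, 1.106]
wrist_force: [-6.9, 6.6, 12.0]
finger_gap: 0.5
```

>>> jog_arm(moves=[[[0,2,-5,0,0,0],[0,2,-5,0,0,0],[0,2,-5,0,0,0],[0,1,-5,0,0,0],[0,1,-5,0,0,0]]])

```text
clock: 2.9
eef_pos: [463.5, 169.8, 177.4]
eef_rot: [-0.58, 1.55, 1.168]
wrist_force: [-5.1, 0.7, 7.3]
finger_gap: 0.4
```

```bash
python3 -c "
from h import *
st()
im,d,p=cam('side'); a=cv2.resize(im[80:230,110:260],None,fx=4,fy=4,interpolation=2)
cv2.imwrite('pics/k2.png',a)"
```

```text
t 2.9 pos [463.5 169.8 177.4] toolx [ 0.008  0.019 -1.   ] toolz yaw deg 100.12024640984968 F [-5.1  0.7  7.3] gap 0.42962312246155904 q [ 0.27  0.21  1.74  0.02  1.17 -1.49]
```

View pics/k2.png

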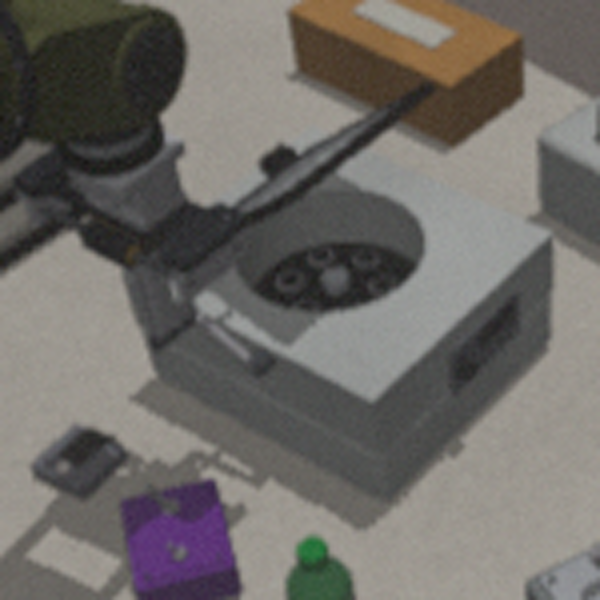

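The stay has broken and the lid has followed it down to about half. I'll lift clear, measure the lid and finish by pressing on it.

>>> jog_arm(moves=[[[0,0,20,0,0,0],[0,0,35,0,0,0],[0,0,45,0,0,0],[0,0,45,0,0,0],[0,0,0,0,0,0]]])

```text
clock: 3.45
eef_pos: [461.7, 169.4, 325.4]
eef_rot: [-0.419, 1.553, 1.328]
wrist_force: [0.5, -0.3, 0.2]
finger_gap: 0.1
```

```bash
cat >> h.py <<'E'
def lid():
    im,d,p=cam('top'); w=world(d,p)
    q=(w[...,:2]-C); lx=q@CX; ly=q@CY
    m=(abs(lx)<88)&(ly>-130)&(ly<60)&(w[...,2]>146)&(w[...,2]<345)&(abs(lx)>30)
    a=np.arctan2(w[...,2][m]-152,105-ly[m]); print('lid angle',np.percentile(a,[10,50,90]),m.sum(), 'max z',w[...,2][m].max())
    return im
E
python3 -c "
from h import *
st(); cv2.imwrite('pics/l1.png',lid())"
```

```text
t 3.45 pos [461.7 169.4 325.4] toolx [ 0.004  0.017 -1.   ] toolz yaw deg 100.12767750841797 F [ 0.5 -0.3  0.2] gap 0.0608570061547733 q [ 0.27  0.1   1.52  0.02  1.51 -1.48]
lid angle [0.69377143 0.71118158 0.72749661] 874 max z 291.3688845407252
```

>>> jog_arm(moves=[[[44,-11,0,0,0,0],[44,-11,0,0,0,0],[44,-12,0,0,0,0],[0,0,0,0,0,0],[0,0,-15,0,0,0]]])

```text
clock: 4.0
eef_pos: [597.0, 133.5, 300.2]
eef_rot: [0.172, 1.554, 1.92]
wrist_force: [0.4, 0.2, 0.7]
finger_gap: 0.5
```

>>> jog_arm(moves=[[[0,0,-8,0,0,0],[0,-2,-8,0,0,0],[1,-6,-8,0,0,0],[1,-6,-8,0,0,0],[1,-5,-8,0,0,0]]])

```text
clock: 4.5
eef_pos: [598.4, 114.3, 255.1]
eef_rot: [0.331, 1.553, 2.081]
wrist_force: [-1.4, 2.1, 1.6]
finger_gap: 0.6
```

>>> jog_arm(moves=[[[1,-5,-8,0,0,0],[1,-4,-8,0,0,0],[1,-4,-8,0,0,0],[0,-3,-8,0,0,0],[0,-3,-8,0,0,0]]])

```text
clock: 5.0
eef_pos: [601.7, 93.3, 212.1]
eef_rot: [0.276, 1.553, 2.026]
wrist_force: [0.5, 1.7, 0.4]
finger_gap: 0.5
```

```bash
python3 -c "
from h import *
st(); cv2.imwrite('pics/l2.png',lid())"
```

```text
t 5.0 pos [601.7  93.3 212.1] toolx [-0.008  0.016 -1.   ] toolz yaw deg 100.24426752633735 F [0.5 1.7 0.4] gap 0.4648950601764059 q [ 0.09  0.44  1.35  0.02  1.35 -1.67]
lid angle [0.24085908 0.32308136 0.74470716] 426 max z 342.02267034948176
```

>>> jog_arm(moves=[[[0,-2,-8,0,0,0],[0,-1,-8,0,0,0],[0,-1,-6,0,0,0],[0,-1,-6,0,0,0],[0,0,-5,0,0,0]]])

```text
clock: 5.55
eef_pos: [601.4, 87.0, 175.1]
eef_rot: [0.368, 1.553, 2.117]
wrist_force: [0.9, -0.1, 1.0]
finger_gap: 0.4
```

>>> jog_arm(moves=[[[0,0,-4,0,0,0],[0,0,-3,0,0,0],[0,0,-3,0,0,0],[0,0,-3,0,0,0]]])

```text
clock: 5.95
eef_pos: [601.6, 87.0, 168.9]
eef_rot: [0.147, 1.555, 1.897]
wrist_force: [-16.4, -2.0, 27.9]
finger_gap: 0.5
```

The contact force has reached 28 N at the shut height, so the lid is seated. I'll lift off and check.

>>> jog_arm(moves=[[[0,0,10,0,0,0],[0,0,40,0,0,0],[0,-45,0,0,0,0],[0,-45,0,0,0,0],[0,-45,0,0,0,0]]])

```text
clock: 6.45
eef_pos: [601.3, -46.6, 222.7]
eef_rot: [0.003, 1.556, 1.761]
wrist_force: [0.9, 0.3, 0.5]
finger_gap: 0.4
```

>>> jog_arm(moves=[[[-15,-45,0,0,0,-4],[-15,-45,0,0,0,-4],[-15,-45,0,0,0,-4],[0,0,0,0,0,0]]])

```text
clock: 6.85
eef_pos: [553.5, -190.9, 222.6]
eef_rot: [-0.022, 1.557, 1.515]
wrist_force: [0.6, 0.7, -0.9]
finger_gap: 0.5
```

```bash
python3 -c "
from h import *
st(); im=lid(); b=cv2.resize(im[90:250,100:320],None,fx=3,fy=3,interpolation=2)[:450]
im,d,p=cam('side'); w=world(d,p)
cv2.imwrite('pics/l3.png',cv2.resize(np.hstack([b[:,:],cv2.resize(im[80:280,120:310],(428,450))]),(800,330)))
m=(w[...,2]>80)&(w[...,2]<125)&(abs(w[...,0]-565)<25)&(abs(w[...,1]+218)<16); P=w[m]; print(np.round(P[P[:,2].argsort()][-8:]))"
```

```text
t 6.85 pos [ 553.5 -190.9  222.6] toolx [ 0.001  0.014 -1.   ] toolz yaw deg 88.05274334216165 F [ 0.6  0.7 -0.9] gap 0.4577221635186558 q [-0.4   0.38  1.41  0.01  1.35 -1.94]
lid angle [-0.04539923 -0.01346132  0.01190277] 1354 max z 159.82317124725085
[[ 562. -224.  114.]
 [ 555. -222.  114.]
 [ 562. -220.  115.]
 [ 563. -215.  115.]
 [ 565. -217.  115.]
 [ 558. -215.  115.]
 [ 560. -213.  116.]
 [ 557. -224.  118.]]
```

View pics/l3.png

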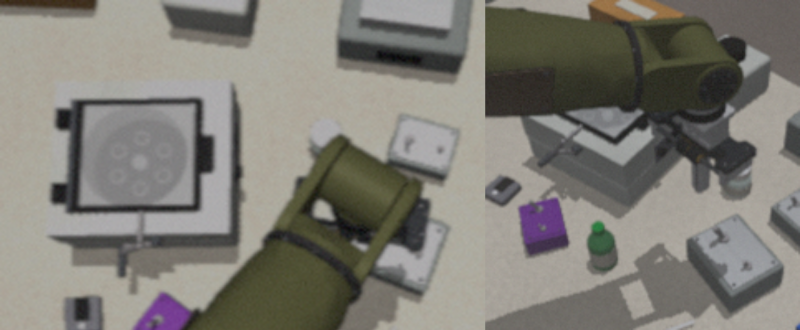

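The lid is level (fitted angle -0.01 rad), and both views show it shut. The tall toggle tip is at (561,-218,116). Next I'll approach it from the box's -x side.

>>> jog_arm(moves=[[[-21,-20,0,0,0,-6],[0,0,0,0,0,-6],[0,0,-40,0,0,0],[0,0,-40,0,0,0],[0,0,0,0,0,0]]])

```text
clock: 7.45
eef_pos: [536.3, -201.2, 141.9]
eef_rot: [-0.264, 1.555, 1.072]
wrist_force: [0.5, -0.1, 0.7]
finger_gap: 0.4
```

>>> jog_arm(moves=[[[-6,-10,0,0,0,0],[0,0,-20,0,0,0],[0,0,-10,0,0,0],[0,0,0,0,0,0]]])

```text
clock: 7.85
eef_pos: [532.8, -211.3, 117.7]
eef_rot: [-0.658, 1.553, 0.684]
wrist_force: [-0.4, 0.6, -0.1]
finger_gap: 0.6
```

>>> jog_arm(moves=[[[8,-2,0,0,0,0],[8,-2,0,0,0,0],[6,-1,0,0,0,0],[6,-1,0,0,0,0]]])

```text
clock: 8.25
eef_pos: [563.9, -218.5, 122.1]
eef_rot: [-0.856, 1.551, 0.486]
wrist_force: [-0.8, -0.1, 0.5]
finger_gap: 0.5
```

>>> jog_arm(moves=[[[6,-2,0,0,0,0],[6,-2,0,0,0,0],[4,-1,0,0,0,0],[0,0,0,0,0,0]]])

```text
clock: 8.65
eef_pos: [580.9, -223.5, 121.5]
eef_rot: [-0.63, 1.554, 0.712]
wrist_force: [-8.9, 2.2, 7.0]
finger_gap: 0.1
```

>>> jog_arm(moves=[[[-25,6,0,0,0,0],[-20,5,0,0,0,0],[-10,0,40,0,0,0],[-20,20,45,0,0,0],[-40,25,20,0,0,0]]])

```text
clock: 9.15
eef_pos: [465.4, -168.4, 223.0]
eef_rot: [-0.15, 1.556, 1.191]
wrist_force: [1.0, 0.5, 1.1]
finger_gap: 0.5
```

>>> jog_arm(moves=[[[-45,15,0,0,0,0],[-45,15,0,0,0,0],[0,0,0,0,0,0]]])

```text
clock: 9.45
eef_pos: [371.0, -135.7, 226.1]
eef_rot: [-0.55, 1.554, 0.793]
wrist_force: [0.3, -0.4, 0.0]
finger_gap: 0.4
```

```bash
python3 -c "
from h import *
st(); im=lid(); b=cv2.resize(im[90:300,100:370],(578,450),interpolation=2)
im,d,p=cam('side'); w=world(d,p)
cv2.imwrite('pics/t1.png',cv2.resize(np.hstack([b,cv2.resize(im[80:280,120:310],(428,450))]),(800,360)))
for y0 in(-220,-294):
  m=(w[...,2]>80)&(w[...,2]<125)&(abs(w[...,0]-570)<40)&(abs(w[...,1]-y0)<20); P=w[m]; print(np.round(P[P[:,2].argsort()][-8:]))"
```

```text
t 9.45 pos [ 371.  -135.7  226.1] toolx [ 0.011  0.012 -1.   ] toolz yaw deg 76.9397134540294 F [ 0.3 -0.4  0. ] gap 0.388928227315367 q [-0.45 -0.06  1.92  0.02  1.28 -1.8 ]
lid angle [-0.04517364 -0.01386015  0.01254275] 1341 max z 158.42353172590467
[[ 591. -226.  113.]
 [ 595. -230.  113.]
 [ 600. -225.  114.]
 [ 597. -228.  114.]
 [ 602. -228.  114.]
 [ 595. -226.  115.]
 [ 598. -231.  115.]
 [ 596. -225.  118.]]
[[ 553. -296.   86.]
 [ 551. -294.   87.]
 [ 555. -298.   87.]
 [ 554. -295.   89.]
 [ 551. -293.   90.]
 [ 555. -298.   91.]
 [ 556. -293.   91.]]
```

View pics/t1.png

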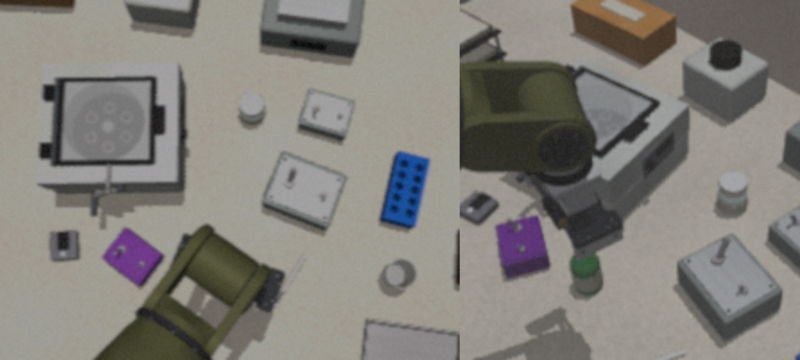

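The tall toggle tip is now at (597,-228), leaning to the other side. The short toggle is unchanged, the lid is shut and nothing touches the robot.

```bash
python3 -c "
from h import *
print(manip.sign_off())"
```

```text
the job is handed in; nothing more can be done
None
```

The centrifuge is ready to spin: the stay is broken, the lid is fully shut, and the tall toggle is flipped over. I handed the job in at about 9.6 s, well under the 51 s limit; sign-off reports no verdict.

- **Stay and lid:** I pressed the knuckle down until the stay broke and drew the lid to about 0.70 rad above level. I then pressed the lid down along its arc until it seated. The last depth check put it level, at -0.01 rad.
- **Toggle:** I pushed the tall toggle on the larger grey box over its snap point. Its tip moved from x ≈ 561 to x ≈ 597 mm and stayed there after I backed off. The short toggle's tip is where it was, at about (554, -295).
- **Surroundings:** The last pictures show the other objects apparently where they stood; I did not re-measure each one. The gripper was clear of everything, with wrist force near zero.

**Forces:** Readings peaked at about 32 N in total. Both peaks came while pressing the knuckle and at the lid's final seating. The knuckle took more than the stated 5 to 15 N: 27 N vertically, plus some sideways drag as the pin drifted. These readings come only at the end of each move, so a brief higher peak in between would not show.

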